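Put the garlic away in the chest with the folding lid stay

TASK

Raise the lid of the wooden chest by its bar handle until the folding stay on its right side locks, and let go: the lid must stay up by itself. Lay the garlic bulb inside without dropping it, then press the red thumb peg down to break the stay's knee while the lid is still up, and take the handle and lower the lid gently until it is shut. Never strain the stay by pulling the lid on past the lock or forcing it down while locked, press the peg with no more than a light push, and leave the other things where they stand.

Things in the scene. Friction and masses are not known exactly. Their poses are not given: they have to be found in the camera images.
- chest: Light wooden storage chest fixed to the worktop, with a mid-brown hinged lid. Box 180 deep (x) x 200 wide (y) x 105 mm high to the rim, walls 8 mm, inner floor 13 mm above the worktop. Origin: centre of its underside. Its x points from its front to its back, where the hinge is (front is -x, towards the robot); y to its left; z up. The folding stay is on its right (-y) side
- lid (a joint): Lid angle, rad: 0 shut, grows as it rises about the hinge at the back. The lid is 190 mm long, 208 wide, 12 thick, about 0.55 kg. The stay's foot is clamped in a slot, set differently each time: the lid meets the stay's full length somewhere between 1.25 and 1.55, and settles back 0.01 to 0.03 when the stay locks. A stiff friction hinge: unlocked, the lid stays where it is left above about 1.1, but lower down it falls if let go
- lid_hinge (a point): Hinge line of the lid at mid width, on the back rim of the chest, 105 mm above the worktop
- lid_handle (a point): Middle of the straight steel bar handle on the lid, 12 mm thick, 112 mm long along the chest's y, on two posts 100 mm apart. The bar's axis is 170 mm from the hinge along the lid and 40 mm off the upper face (52 mm above the hinge plane), so when the lid stands open the bar is on its far side. It can turn between gripping fingers. Raising the lid takes 2 to 6 N here; a sharp rise of about 5 N over that means that the stay is pulled straight (7 N per 2 mm from there on)
- stay_knee (a joint): Knee of the folding stay, rad: about 0 folded with the lid shut, 2.33 when its two 83 mm links are in line, 2.63 against its stop past the centre; locked it rests at 2.55 to 2.63 (a light spring carries it there once the lid has been raised to the stay's full length; it needs a moment). To break it, the knee must be pushed back through the centre to below about 1.9, else it springs back to the lock
- thumb_peg (a point): Middle of the red peg at the knee, 16 mm thick, 36 mm long, sticking out sideways from the stay along the chest's -y. When locked it stands in front of the open lid, about 50 to 65 mm above the rim. Pressed straight down it breaks the knee: it needs about 3 to 5 N; by the time the knee reads 1.8 the peg has sunk about 33 mm and gone about 18 mm towards the back; much farther and it drags the lid down
- stay_link: Lower link of the steel stay with all that follows it (upper link and red peg), on the chest's right side, 6 mm rods. Origin at its foot pivot near the front of the rim. The robot must never push on it or the peg with more than 15 N
- stay_strain (a joint): Give of the rubber bush at the stay's foot along the stay, m: 0 unloaded, + as the lid is pulled on past the lock, - as it is pushed down while locked; 20 N per mm. More than 0.0015 either way counts as straining the stay (about 14 N at the handle over what the lid itself needs)
- garlic_center (a point): Centre of the loose whole garlic bulb, 55 mm wide and high, standing on the worktop; this point is 27 mm above its underside
- spice_jar: Glass spice jar with a green cap, 45 mm wide, 97 high, standing at the left of the chest; leave it. Origin at its underside
- honey_jar: Glass jar with a green lid, 66 mm wide, 84 high; leave it. Origin at its underside
- salt_shaker: Salt shaker with a grey top, 44 mm wide, 90 high; leave it. Origin at its underside
- mug: White mug with dots, 78 mm wide, 93 high, with a handle; leave it. Origin at its underside
- garlic: The same garlic bulb; origin at the middle of its underside
Things that resemble listed ones, but are neither listed nor needed, are in the scene too. What is meant by the garlic is not blue or yellow, and is the larger of those in its own colour.

How it is judged:
By the outcome, as a careful person would: the job done as asked, in the order asked, and still so for the second after the job is handed in, with the robot touching nothing.
It also fails if it takes over 72 s, if anything falls off the work surface, if the arm or the gripper's body presses on something with over 40 N, if the wrist force passes 120 N, or if a joint passes its speed limit or range.

ROBOT

A 7-joint arm with a two-finger parallel gripper is mounted at the origin on a cart in front of the work surface, level with it; the furniture and walls round the work are solid. World frame = base frame: x ahead of the robot, y to its left, z up, the work surface at z = 0. Lengths are in mm, angles in rad, forces in N, time in s.
With the tool pointing down it reaches from about 425 to 875 mm from the base axis. Payload 4.7 kg.
Tool frame: the origin (TCP) lies on the centre line of the jaws, within the pads' length; the fingertips stand 22 mm ahead of it and the grasp point (between the pads) lies 3 mm ahead of it (manip.finger_overhang is the distance from the TCP to the fingertips, in mm); z points along the fingers, y is the direction in which the jaws open and shut (so a half turn about z gives the same grasp; the last joint's range is limited). The gripper opens to 87 mm and grips with 3 to 60 N. Pads are 19 mm wide; open, the fingers measure 117 mm over their backs; the gripper's body (75 mm by 190 mm) begins 51 mm behind the grasp point.
Start: joints at [1.152, 0.321, -0.07, 1.45, 0.023, 1.371, -0.057], TCP at [272.603, -590.094, 244.587] pointing down, gripper open.
Joint ranges: [-2.86, 2.86], [-0.3, 2.09], [-1.38, 1.24], [0.06, 2.45], [-1.56, 4.7], [0.09, 2.05], [-2.69, 2.69]. Speed limits (rad/s): [2.57, 2.57, 3.14, 3.14, 3.14, 3.14, 3.14].

INTERFACE

Orientations are given as a unit quaternion [w, x, y, z].
In Python, from station import monitor, vision, order, finder, manip gives the robot as it stands.
- The arm moves only by the tool drive_tool, never from a script. Its argument "series" is text: rows parted by semicolons, each of 5 numbers parted by spaces: the closure, from -1 (fully open) to 1 (shut), so that 0 is half open, then the shift along the tool's x, y, z in m, then the turn about the tool's z in rad. A call has 1 to 12 rows; each row shifts and turns the commanded pose from where the row before left it, along the tool's axes as they then stand; what a row does not reach is not made up. A row lasts 1/12 s, in which the tool goes at most 41.7 mm and 7.16 degrees, less where a joint would pass 70% of its speed; a pose out of reach is approached as far as the arm can. A call is refused whole if a number of a shift passes 0.0417 or a number of a turn 0.125, either way. A call with a gripper value outside its range is refused whole. The fingers move at their own pace and stop on an object; "squeeze" is the grip in N (left out, the last holds). Time passes only in rows, so rows that do not move let the fingers close. It gives the time, the measured TCP pose, the force and the opening at its end, in the units of the state.
- monitor.sense(): the state, without advancing time (a new reading comes with each control period).
- vision.grab_frame(name): name is "scene" or "side" or "wrist"; returns the picture (480x640x3 uint8, red, green, blue); there is no depth.
- vision.camera_info(name): a dict with "fov_y" (degrees; the focal length in pixels is half the picture's height over the tangent of half this angle, whatever the lens; pixels are square), "cx", "cy" (the principal point, pixels), "rvec" (rotation vector, rad) and "tvec" (3), from world to camera coordinates, as OpenCV has them. Camera axes: x right, y down, z forward; pixel columns grow to the right and rows downward; lengths in mm; the calibration is good to about 2 mm. A picture is of the moment at which its call begins: read the wrist's pose just before it. camera_info takes no time and is no camera call; for the wrist camera it gives the pose at the moment of the call.
- order.hand_in(): hands the job in, once; it reports no verdict.
Trained networks look in the newest picture that a camera, given by its name, has taken for a name from the list of things; names that differ only in an ending like _2 or _b are one class to them, and where a whole thing is asked for, a point or a joint stands for the part that bears it (a point fixed in the world has none). Each returns a list of dicts, best first, with "p" (0 to 1); they miss things now and then, are a little off and sometimes report something else, mostly with a low value. They report only what shows in the picture. A call takes as long as a camera call. They do not tell look-alikes from the thing itself.
- finder.boxes_of(camera, target): "bbox" ([left, top, right, bottom] in pixels, round what is visible of it).
- finder.regions_of(camera, target): "region" (480x640 bool, what is visible of it) and "bbox" ([left, top, right, bottom] in pixels, round what is visible of it).
The state is a dict: "time_s": time; "joint_positions": joint angles; "joint_velocities": joint speeds; "tau": joint torques, N m; "tool_pos": TCP position; "eef_rot": TCP orientation; "ft_force": force on the tool from outside, world axes, zero at the start; "ft_torque": the same for the moment, N m; "grip_width": finger opening in mm.
Only numpy, scipy, OpenCV 4.12 (cv2) and the standard library are available. Lean on these libraries where they do the work, as an engineer would, in place of code of your own. Each camera call takes 0.05 s, during which the arm holds its last target. There are 200 camera calls.

## Working session

There is one attempt and no reset: what is moved stays moved. The work goes in short steps, Python scripts to look and compute and a tool call to move; the robot and the scene stay as the last step left them, time stands still between calls to the robot, and variables do not carry over. Pictures are saved under pics/ and viewed, about 8 in all and at most 12, crops included, and the job is handed in when it is done.

Besides the shell and the picture viewer there is one more tool, called after "Request:" as name(argument=value, ...) on one line, values as JSON. drive_tool: Moves the arm, as the interface text tells. Its arguments: {"type":"object","properties":{"series":{"type":"string"},"squeeze":{"type":"number"}},"required":["series"]}

```bash
ls; mkdir -p pics; cat > h.py <<'E'
import numpy as np, cv2
from scipy.spatial.transform import Rotation as R
from station import monitor, vision, order, finder, manip
def cam(n):
    c=vision.camera_info(n); f=240/np.tan(np.radians(c['fov_y'])/2)
    K=np.array([[f,0,c['cx']],[0,f,c['cy']],[0,0,1]]); return K,np.array(c['rvec'],float).ravel(),np.array(c['tvec'],float).ravel()
def ray(n,px,C=None):
    K,rv,t=C or cam(n); M=R.from_rotvec(rv).as_matrix()
    return -M.T@t, M.T@np.linalg.solve(K,[px[0],px[1],1])
def onz(n,px,z,C=None):
    o,d=ray(n,px,C); return o+d*(z-o[2])/d[2]
def proj(n,P,C=None):
    K,rv,t=C or cam(n); return cv2.projectPoints(np.array(P,float).reshape(-1,1,3),rv,t,K,None)[0].reshape(-1,2)
def snap(n,name):
    im=vision.grab_frame(n); cv2.imwrite(f'pics/{name}.png',im[:,:,::-1]); return im
def st():
    s=monitor.sense(); print(round(s['time_s'],2),np.round(s['tool_pos'],1),np.round(s['eef_rot'],4),'F',np.round(s['ft_force'],1),'w',round(s['grip_width'],1)); return s
E
python3 - <<'E'
from h import *
s=st(); print(R.from_quat(np.roll(s['eef_rot'],-1)).as_matrix().round(3))
a=snap('scene','s0');b=snap('side','d0')
for n in ('scene','side'):
    o,_=ray(n,(0,0)); print(n,o.round(0), vision.camera_info(n)['fov_y'])
    for t in ('chest','lid','lid_handle','garlic','thumb_peg','stay_link','spice_jar','honey_jar','salt_shaker','mug'):
        for r in finder.boxes_of(n,t)[:3]: print(n,t,np.round(r['bbox'],0),round(r['p'],2))
E
```

```text
pics
0.0 [ 272.3 -589.6  243.4] [-9.000e-04  9.767e-01  2.147e-01 -3.000e-04] F [1.  0.7 0.4] w 86.8
[[ 0.908  0.419 -0.001]
 [ 0.419 -0.908  0.002]
 [-0.    -0.002 -1.   ]]
scene [-226.  337.  830.] 47.521730515136824
scene chest [348. 170. 468. 263.] 0.79
scene lid_handle [348. 170. 449. 232.] 0.84
scene lid_handle [314. 186. 334. 227.] 0.64
scene garlic [270. 247. 295. 272.] 0.75
scene garlic [233. 279. 262. 305.] 0.58
scene garlic [292. 283. 316. 300.] 0.58
scene thumb_peg [445. 204. 464. 247.] 0.64
scene thumb_peg [144. 301. 175. 347.] 0.29
scene stay_link [446. 208. 468. 246.] 0.79
scene stay_link [347. 171. 449. 232.] 0.46
scene spice_jar [313. 184. 334. 225.] 0.89
scene honey_jar [116. 262. 162. 313.] 0.77
scene honey_jar [444. 205. 465. 250.] 0.18
scene salt_shaker [144. 304. 172. 348.] 0.84
scene mug [234. 280. 261. 304.] 0.67
scene mug [159. 228. 213. 289.] 0.56
side [  464. -1445.   809.] 42.4546831761965
side chest [251. 249. 377. 372.] 0.63
side lid [249. 252. 380. 332.] 0.96
side lid [257. 319. 282. 359.] 0.64
side lid_handle [250. 252. 378. 329.] 0.88
side garlic [254. 320. 285. 358.] 0.73
side garlic [295. 240. 320. 256.] 0.71
side garlic [283. 263. 296. 275.] 0.6
side thumb_peg [251. 318. 284. 355.] 0.71
side stay_link [255. 305. 287. 354.] 0.73
side stay_link [360. 266. 381. 308.] 0.38
side spice_jar [364. 264. 380. 306.] 0.69
side honey_jar [328. 198. 346. 232.] 0.78
side salt_shaker [292. 198. 307. 227.] 0.61
side mug [336. 207. 364. 251.] 0.64
```

```bash
python3 -c "
import cv2,numpy as np
a=cv2.imread('pics/s0.png');b=cv2.imread('pics/d0.png')
print(a.shape)"
```

```text
(480, 640, 3)
```

View pics/s0.png

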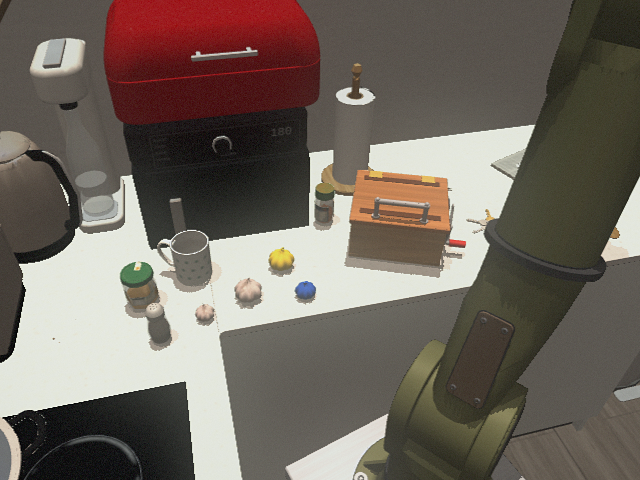

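View pics/d0.png

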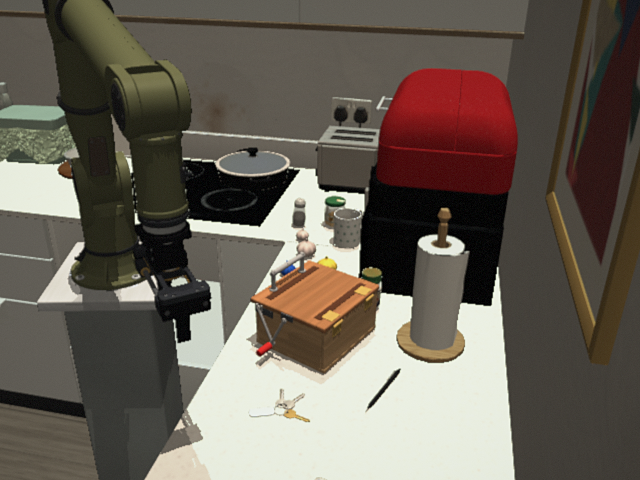

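The scene picture shows the larger white garlic at about (248,290), with a small look-alike at (205,313). The chest is at (400,220) with its bar handle around (402,207) and the red peg at (456,243). In the side picture the handle is near (290,268), the peg at (265,349) and the garlic at (307,248). I'll enlarge crops of both to measure.

```bash
python3 - <<'E'
from h import *
a=cv2.imread('pics/s0.png')[160:275,340:480];b=cv2.imread('pics/d0.png')[235:375,240:390]
A=cv2.resize(a,None,fx=4,fy=4,interpolation=cv2.INTER_CUBIC);B=cv2.resize(b,None,fx=4,fy=4,interpolation=cv2.INTER_CUBIC)
o=np.zeros((560,800,3),np.uint8);B=cv2.resize(b,None,fx=3,fy=3,interpolation=cv2.INTER_CUBIC);A=cv2.resize(a,None,fx=2.5,fy=2.5,interpolation=cv2.INTER_CUBIC)
o[:A.shape[0],:A.shape[1]]=A;o[:B.shape[0],350:350+B.shape[1]]=B
cv2.imwrite('pics/c0.png',o)
# triangulate garlic, jars
def tri(p,q):
    o1,d1=ray('scene',p);o2,d2=ray('side',q)
    k=np.linalg.lstsq(np.c_[d1,-d2],o2-o1,rcond=None)[0];x=o1+d1*k[0];y=o2+d2*k[1];return ((x+y)/2).round(1),np.linalg.norm(x-y).round(1)
print('garlic',tri((248,290.5),(307,248)),onz('scene',(248,291),27),onz('side',(307,248),27))
print('spice',onz('scene',(324,218),10),'peg',tri((456.5,243),(265,349)))
E
```

```text
garlic (array([505.6,  60.5,  21.2]), np.float64(4.3)) [496.26749813  62.91895432  27.        ] [506.98903117  52.44110916  27.        ]
spice [ 645.45818173 -203.21390985   10.        ] peg (array([ 407.2, -404.3,   31.2]), np.float64(1.3))
```

View pics/c0.png

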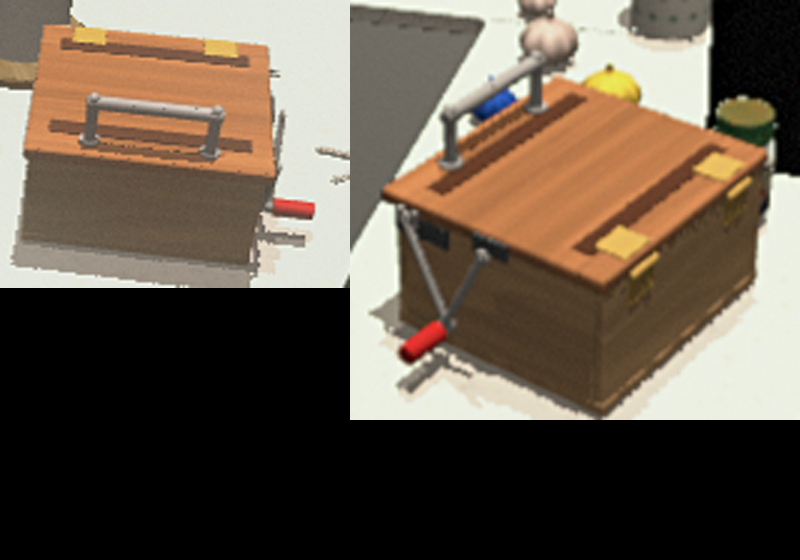

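The crop shows the lid corners, the handle ends and the stay's foot and knee clearly. I'll fit the chest pose to them.

```bash
python3 - <<'E'
from h import *
from scipy.optimize import least_squares
L={'FL':(-100,104,117),'FR':(-100,-104,117),'BR':(90,-104,117),'BL':(90,104,117),'HL':(-80,53,157),'HR':(-80,-53,157),'b':(90,-100,0)}
S={'scene':{'FL':(350,220.8),'FR':(448.8,229.6),'BR':(447.2,178.8),'BL':(356.8,170.8),'HL':(377.6,199.6),'HR':(427.6,206)},
 'side':{'FR':(251.7,299),'BR':(324,331.7),'BL':(380,285),'FL':(310,262.3),'b':(324,372.3),'HR':(273,273.3),'HL':(302.7,256)}}
C={n:cam(n) for n in S}
def w(p,l): 
    c,s=np.cos(p[2]),np.sin(p[2]); l=np.array(l,float); return np.c_[p[0]+c*l[:,0]-s*l[:,1],p[1]+s*l[:,0]+c*l[:,1],l[:,2]]
def res(p,cs=('scene','side')):
    return np.concatenate([(proj(n,w(p,[L[k] for k in S[n]]),C[n])-np.array(list(S[n].values()))).ravel() for n in cs])
r=least_squares(res,[560,-280,-.3],loss='soft_l1'); print(r.x.round(3),res(r.x).reshape(-1,2).round(1).tolist())
for n in S: print(n,least_squares(lambda p:res(p,(n,)),r.x).x.round(3))
p=r.x
print('handle',w(p,[(-80,0,157)]),'hinge',w(p,[(90,0,105)]),'centre',p)
np.save('chest.npy',p)
def loc(P): c,s=np.cos(p[2]),np.sin(p[2]); d=np.array(P[:2])-p[:2]; return c*d[0]+s*d[1],-s*d[0]+c*d[1]
print('peg local',loc((407.2,-404.3)))
for k in ((485-350)/3+240,235+257/3),((405-350)/3+240,235+212/3):
    # intersect with plane local y=-107
    o,d=ray('side',k,C['side']); c,s=np.cos(p[2]),np.sin(p[2]); lo=loc(o); dd=(-s*d[0]+c*d[1]); t=(-107-lo[1])/dd; P=o+d*t; print('pt',loc(P),P[2])
E
```

```text
[ 519.876 -321.719   -0.669] [[-1.0, -2.4], [1.4, -0.1], [0.2, -1.3], [0.6, -2.2], [-1.8, 0.3], [0.4, -0.5], [-1.6, -1.3], [0.2, -2.5], [-0.5, -0.3], [-0.6, -2.8], [0.5, 3.9], [-0.4, 0.9], [0.3, -0.9]]
scene [ 517.451 -319.604   -0.659]
side [ 520.498 -322.707   -0.672]
handle [[ 457.13457628 -272.08530204  157.        ]] hinge [[ 590.46075005 -377.5562999   105.        ]] centre [ 519.87630511 -321.7187128    -0.6692751 ]
peg local (np.float64(-37.133940411450844), np.float64(-134.6725257761969))
pt (np.float64(-4.604417461473496), np.float64(-106.99999999999994)) 99.80266635196062
pt (np.float64(-75.04215621583951), np.float64(-106.99999999999991)) 108.39004843063753
```

Request:
drive_tool(series="-1 0.0251 -0.0176 -0.003 0;-1 0.0251 -0.0176 -0.003 0;-1 0.0251 -0.0176 -0.003 0;-1 0.0251 -0.0176 -0.003 0;-1 0.0251 -0.0176 -0.003 0;-1 0.0251 -0.0176 -0.003 0;-1 0.0251 -0.0176 -0.003 0;-1 0.0251 -0.0176 -0.003 0;-1 0.0251 -0.0176 -0.003 0;-1 0.0251 -0.0176 -0.003 0;-1 0.0251 -0.0176 -0.003 0;-1 0.0251 -0.0176 -0.003 0")

```text
time_s: 2.1
tool_pos: [458.0, -270.7, 281.0]
eef_rot: [0.0, 0.977, 0.215, 0.0]
ft_force: [1.0, -0.2, 0.3]
grip_width: 86.9
```

Request:
drive_tool(series="-1 0 0 0 -0.1175;-1 0 0 0 -0.1175;-1 0 0 0 -0.1175;-1 0 0 0 -0.1175;-1 0 0 0 0;-1 0 0 0 0")

```text
time_s: 2.6
tool_pos: [457.4, -272.0, 280.6]
eef_rot: [0.0, 0.901, 0.435, 0.0]
ft_force: [-0.2, -0.6, -0.5]
grip_width: 87.4
```

```bash
cat >> h.py <<'E'
CH=lambda: np.load('chest.npy')
def towld(l,p=None):
    p=CH() if p is None else p; l=np.atleast_2d(np.array(l,float)); c,s=np.cos(p[2]),np.sin(p[2])
    return np.c_[p[0]+c*l[:,0]-s*l[:,1],p[1]+s*l[:,0]+c*l[:,1],l[:,2]]
def toloc(P,p=None):
    p=CH() if p is None else p; c,s=np.cos(p[2]),np.sin(p[2]); d=np.array(P[:2])-p[:2]
    return np.array([c*d[0]+s*d[1],-s*d[0]+c*d[1],P[2]])
def toolR(s): return R.from_quat(np.roll(s['eef_rot'],-1)).as_matrix()
def delta(s,P): return toolR(s).T@(np.array(P)-s['tool_pos'])
E
python3 - <<'E'
from h import *
s=st(); print(vision.camera_info('side').keys()); M=toolR(s); print('yaw tool y',np.arctan2(M[1,1],M[0,1]))
snap('wrist','w1')
C=cam('wrist'); print(ray('wrist',(320,240),C))
print('handle pred',proj('wrist',towld([(-80,53,157),(-80,-53,157),(-80,0,157),(-100,104,117),(-100,-104,117)]),C).round(0).tolist())
print('delta',delta(s,towld((-80,0,157))[0]).round(1))
print('towel',toloc(onz('scene',(352,187),0)),'oven corner',toloc(onz('scene',(308,232),0)))
E
```

```text
2.6 [ 457.4 -272.   280.6] [1.000e-04 9.005e-01 4.348e-01 0.000e+00] F [-0.2 -0.6 -0.5] w 87.4
dict_keys(['fov_y', 'cx', 'cy', 'rvec', 'tvec'])
yaw tool y -0.6712493342081944
(array([ 498.48293805, -219.29239677,  420.08364452]), array([-0.1627541 , -0.19371661, -0.96749351]))
handle pred [[323.0, 155.0], [324.0, 312.0], [324.0, 237.0], [294.0, 76.0], [299.0, 350.0]]
delta [ -0.2  -0.2 123.6]
towel [178.81653885 118.14786554   0.        ] oven corner [-21.59657486 202.12930299   0.        ]
```

View pics/w1.png

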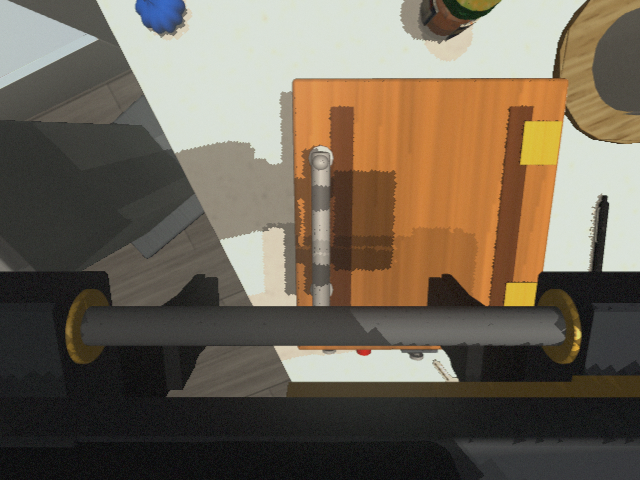

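The wrist view agrees with the chest fit. The bar's left end is at (321,155) against a predicted (323,155), and the lid's front-left corner is at (294,79) against (294,76). I'll descend and grip.

Request:
drive_tool(series="-1 0 -0.0015 0.02 0;-1 0 0 0.02 0;-1 0 0 0.02 0;-1 0 0 0.02 0;-1 0 0 0.02 0;-1 0 0 0.01 0;-1 0 0 0.0105 0;0 0 0 0 0;1 0 0 0 0;1 0 0 0 0;1 0 0 0 0;1 0 0 0 0", squeeze=20)

```text
time_s: 3.65
tool_pos: [456.9, -271.4, 161.1]
eef_rot: [0.001, 0.9, 0.436, 0.0]
ft_force: [-0.8, -0.5, -0.3]
grip_width: 61.4
```

Request:
drive_tool(series="1 0 0 0 0;1 0 0 0 0;1 0 0 0 0")

```text
time_s: 3.9
tool_pos: [456.3, -271.2, 160.3]
eef_rot: [0.0, 0.9, 0.436, 0.0]
ft_force: [0.4, 0.6, 0.1]
grip_width: 41.7
```

```bash
python3 - <<'E'
from h import *
s=st(); p=s['tool_pos']; l=toloc(p); print('loc',l.round(1))
h=toloc(p)+[0,0,-3]; r=177.8;a0=np.arctan2(52,170)
prev=None
for th in [0,.1,.2,.3,.4,.5,.6,.7,.8,.9,1.0,1.1,1.2,1.25,1.3,1.35,1.4,1.45,1.5,1.55]:
    q=np.array([170*1-r*np.cos(th+a0),r*np.sin(th+a0)-52]) # relative to start
    print(th,q.round(1), None if prev is None else (q-prev).round(1)); prev=q
E
```

```text
3.9 [ 456.3 -271.2  160.3] [2.000e-04 8.999e-01 4.362e-01 0.000e+00] F [0.4 0.6 0.1] w 41.7
loc [-81.2   0.2 160.3]
0 [-0.  0.] None
0.1 [ 6.  16.7] [ 6.  16.7]
0.2 [13.7 32.7] [ 7.7 16. ]
0.3 [22.9 47.9] [ 9.2 15.2]
0.4 [33.7 62.1] [10.7 14.2]
0.5 [45.7 75.2] [12.1 13. ]
0.6 [59.  86.9] [13.3 11.8]
0.7 [73.5 97.3] [14.4 10.4]
0.8 [ 88.9 106.2] [15.4  8.9]
0.9 [105.1 113.5] [16.2  7.3]
1.0 [121.9 119.2] [16.8  5.7]
1.1 [139.2 123.1] [17.3  3.9]
1.2 [156.9 125.3] [17.6  2.2]
1.25 [165.7 125.7] [8.9 0.4]
1.3 [174.6 125.7] [ 8.9 -0. ]
1.35 [183.5 125.3] [ 8.9 -0.5]
1.4 [192.4 124.4] [ 8.8 -0.9]
1.45 [201.1 123.1] [ 8.8 -1.3]
1.5 [209.8 121.3] [ 8.7 -1.8]
1.55 [218.5 119.1] [ 8.6 -2.2]
```

Request:
drive_tool(series="1 0 0 0 0;1 0 0 0 0;1 0 0 0 0;1 0 0 0 0;1 0 0 0 0;1 0 0 0 0;1 0 0 0 0")

```text
time_s: 4.48
tool_pos: [456.3, -271.2, 160.0]
eef_rot: [0.0, 0.9, 0.436, -0.0]
ft_force: [0.7, -0.1, -0.7]
grip_width: 10.9
```

Request:
drive_tool(series="1 0 0.003 -0.0084 0;1 0 0.003 -0.0083 0;1 0 0.0038 -0.008 0;1 0 0.0039 -0.008 0")

```text
time_s: 4.82
tool_pos: [466.7, -279.5, 193.1]
eef_rot: [-0.001, 0.9, 0.436, -0.0]
ft_force: [0.3, -0.3, -7.0]
grip_width: 11.6
```

Request:
drive_tool(series="1 0 0.0046 -0.0076 0;1 0 0.0046 -0.0076 0;1 0 0.0053 -0.0071 0;1 0 0.0054 -0.0071 0;1 0 0.006 -0.0065 0;1 0 0.0061 -0.0065 0;1 0 0.0066 -0.0059 0;1 0 0.0067 -0.0059 0;1 0 0.0072 -0.0052 0;1 0 0.0072 -0.0052 0;1 0 0.0077 -0.0045 0;1 0 0.0077 -0.0044 0")

```text
time_s: 5.82
tool_pos: [525.2, -325.6, 270.0]
eef_rot: [-0.001, 0.9, 0.436, -0.001]
ft_force: [-7.8, 5.7, 8.5]
grip_width: 11.6
```

Request:
drive_tool(series="1 0 0.0081 -0.0037 0;1 0 0.0081 -0.0036 0;1 0 0.0084 -0.0029 0;1 0 0.0084 -0.0028 0;1 0 0.0087 -0.002 0;1 0 0.0087 -0.0019 0;1 0 0.0044 -0.0007 0;1 0 0.0044 -0.0006 0;1 0 0 0 0")

```text
time_s: 6.57
tool_pos: [573.7, -364.1, 287.3]
eef_rot: [0.002, 0.9, 0.436, 0.001]
ft_force: [-1.0, 0.1, 5.5]
grip_width: 11.1
```

```bash
cat >> h.py <<'E'
def lidstate():
    s=st(); l=toloc(s['tool_pos']); F=s['ft_force']; p=CH()[2]
    dx=l[0]+81.2; dz=l[2]-160.2
    # handle rel. hinge from the grip reference
    a=np.arctan2(52+dz,170-dx)-np.arctan2(52,170); r=np.hypot(52+dz,170-dx)
    print('loc',l.round(1),'theta',a.round(3),'r',r.round(1),'F local',np.round([np.cos(p)*F[0]+np.sin(p)*F[1],-np.sin(p)*F[0]+np.cos(p)*F[1],F[2]],1)); return s
E
python3 -c "
from h import *
lidstate()"
```

```text
6.57 [ 573.7 -364.1  287.3] [0.0021 0.9    0.4359 0.0011] F [-1.   0.1  5.5] w 11.1
loc [6.850e+01 2.000e-01 2.873e+02] theta 1.161 r 180.2 F local [-0.8 -0.5  5.5]
```

Request:
drive_tool(series="1 0 0.003 -0.0005 0;1 0 0.003 -0.0005 0;1 0 0.003 0 0;1 0 0.003 0 0")

```text
time_s: 6.9
tool_pos: [582.4, -370.9, 287.9]
eef_rot: [0.001, 0.9, 0.436, 0.001]
ft_force: [-2.5, 1.6, 6.7]
grip_width: 10.8
```

Request:
drive_tool(series="1 0 0.003 0 0;1 0 0.003 0 0")

```text
time_s: 7.07
tool_pos: [587.2, -374.8, 287.9]
eef_rot: [0.002, 0.9, 0.436, 0.001]
ft_force: [-1.9, 0.9, 6.0]
grip_width: 11.3
```

Request:
drive_tool(series="1 0 0.002 0 0;1 0 0.002 0 0")

```text
time_s: 7.23
tool_pos: [590.4, -377.3, 287.8]
eef_rot: [0.002, 0.9, 0.436, 0.001]
ft_force: [-2.0, 0.3, 5.8]
grip_width: 10.8
```

```bash
python3 -c "
from h import *
lidstate()"
```

```text
7.23 [ 590.4 -377.3  287.8] [1.600e-03 8.999e-01 4.360e-01 7.000e-04] F [-2.   0.3  5.8] w 10.8
loc [8.980e+01 2.000e-01 2.878e+02] theta 1.28 r 179.6 F local [-1.8 -1.1  5.8]
```

Request:
drive_tool(series="1 0 0.002 0 0;1 0 0.002 0 0")

```text
time_s: 7.4
tool_pos: [593.6, -379.8, 287.6]
eef_rot: [0.002, 0.9, 0.436, 0.001]
ft_force: [-1.9, 0.2, 5.0]
grip_width: 11.5
```

Request:
drive_tool(series="1 0 0.002 0 0;1 0 0.002 0.0003 0")

```text
time_s: 7.57
tool_pos: [595.7, -381.5, 287.5]
eef_rot: [0.0, 0.9, 0.436, -0.0]
ft_force: [-7.2, 3.8, 8.8]
grip_width: 11.5
```

Request:
drive_tool(series="1 0 0.002 0.0002 0;1 0 0.002 0.0002 0")

```text
time_s: 7.73
tool_pos: [597.4, -382.9, 287.2]
eef_rot: [-0.001, 0.9, 0.436, -0.001]
ft_force: [-12.8, 7.1, 12.5]
grip_width: 11.3
```

The force rise shows the stay is pulled straight. I'll ease off slightly and hold so the knee can spring over.

Request:
drive_tool(series="1 0 -0.0012 -0.0005 0;1 0 0 0 0;1 0 0 0 0;1 0 0 0 0;1 0 0 0 0;1 0 0 0 0")

```text
time_s: 8.23
tool_pos: [596.9, -382.4, 287.3]
eef_rot: [-0.001, 0.9, 0.436, -0.001]
ft_force: [-8.2, 4.4, 8.8]
grip_width: 11.3
```

```bash
python3 -c "
from h import *
lidstate();snap('side','d1');snap('scene','s1')
a=cv2.imread('pics/d1.png')[180:380,230:400];b=cv2.imread('pics/s1.png')[130:270,330:480]
o=np.zeros((600,800,3),np.uint8);A=cv2.resize(a,(425,500));B=cv2.resize(b,(375,350));o[:500,:425]=A;o[:350,425:]=B;cv2.imwrite('pics/c1.png',o)
for n in('side','scene'):
  for t in('thumb_peg',):
    for r in finder.boxes_of(n,t)[:2]:print(n,t,np.round(r['bbox']),r['p'])
"
```

```text
8.23 [ 596.9 -382.4  287.3] [-0.0009  0.8999  0.4362 -0.0009] F [-8.2  4.4  8.8] w 11.3
loc [9.800e+01 2.000e-01 2.873e+02] theta 1.325 r 179.3 F local [-9.2 -1.6  8.8]
side thumb_peg [265. 290. 311. 313.] 0.51
side thumb_peg [306. 217. 383. 336.] 0.45
scene thumb_peg [454. 152. 470. 194.] 0.55
```

View pics/c1.png

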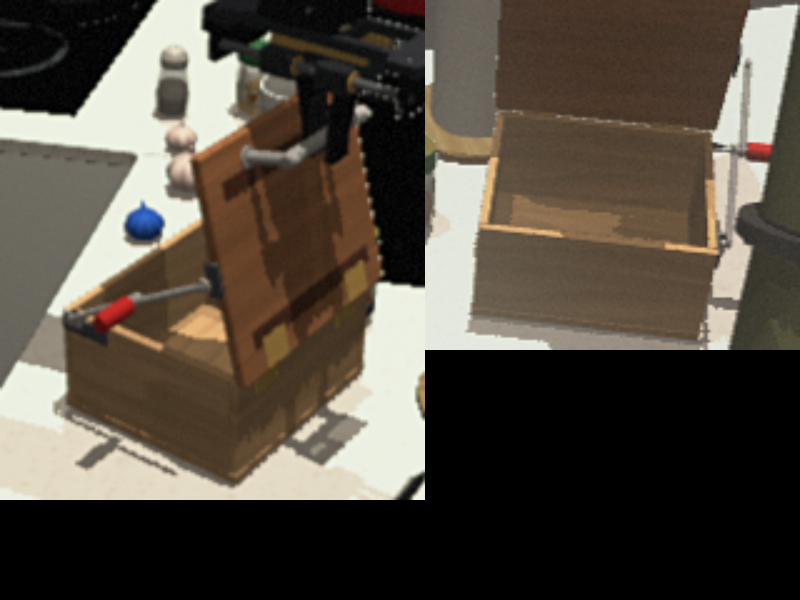

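The crop shows the lid up with the stay nearly straight and the peg at side (276,305) and scene (463,190). I'll check the geometry for the lock.

```bash
cat >> h.py <<'E'
def inplane(n,px,y=-107):
    p=CH();o,d=ray(n,px);lo=toloc(o,p);dd=-np.sin(p[2])*d[0]+np.cos(p[2])*d[1];P=o+d*(y-lo[1])/dd;return toloc(P,p)
def tri(p,q):
    o1,d1=ray('scene',p);o2,d2=ray('side',q)
    k=np.linalg.lstsq(np.c_[d1,-d2],o2-o1,rcond=None)[0];x=o1+d1*k[0];y=o2+d2*k[1];return (x+y)/2,np.linalg.norm(x-y).round(1)
E
python3 -c "
from h import *
P,e=tri((463,190.4),(276,305));print('peg',P.round(1),toloc(P).round(1),e)
a,b,c=[inplane('side',(230+u/2.5,180+v/2.5))[[0,2]] for u,v in ((70,318),(135,298),(215,285))]
print(a,b,c,np.linalg.norm(b-a),np.linalg.norm(c-b))
print('knee height above chord', np.cross(c-a,b-a)/np.linalg.norm(c-a))
a,b,c=[inplane('scene',(330+(u-425)/2.5,130+v/2.5))[[0,2]] for u,v in ((727,242),(735,151),(748,63))];print(a,b,c)
"
```

```text
peg [ 434.9 -419.7  149.9] [  -5.9 -129.6  149.9] 4.4
[-76.13359686 104.20011575] [ -6.26487355 150.19123565] [ 71.77474869 191.28586271] 83.64700596442242 88.19836173321768
knee height above chord 4.182557703001881
[-82.00668796 110.06380724] [-19.89551357 158.88389992] [ 14.69397703 224.04201337]<string>:6: DeprecationWarning: Arrays of 2-dimensional vectors are deprecated. Use arrays of 3-dimensional vectors instead. (deprecated in NumPy 2.0)
```

Request:
drive_tool(series="1 0 -0.001 0 0;1 0 0 0 0;1 0 -0.001 0 0;1 0 0 0 0;1 0 0 0 0;1 0 0 0 0")

```text
time_s: 8.93
tool_pos: [596.1, -381.8, 287.3]
eef_rot: [0.0, 0.9, 0.436, -0.0]
ft_force: [-6.0, 3.2, 7.3]
grip_width: 11.2
```

Request:
drive_tool(series="1 0 -0.001 0 0;1 0 0 0 0;1 0 0 0 0")

```text
time_s: 9.18
tool_pos: [595.8, -381.5, 287.3]
eef_rot: [0.001, 0.9, 0.436, 0.0]
ft_force: [-4.1, 2.9, 6.6]
grip_width: 11.3
```

Request:
drive_tool(series="1 0 -0.001 0 0;1 0 0 0 0;1 0 0 0 0")

```text
time_s: 9.43
tool_pos: [595.3, -381.2, 287.3]
eef_rot: [0.001, 0.9, 0.436, 0.0]
ft_force: [-3.1, 1.5, 6.3]
grip_width: 11.3
```

Request:
drive_tool(series="0.4 0 0 0 0;0.4 0 0 0 0;0.4 0 0 0 0;0.4 0 0 0 0")

```text
time_s: 9.77
tool_pos: [595.4, -380.8, 284.8]
eef_rot: [0.0, 0.9, 0.436, 0.0]
ft_force: [-0.2, -0.1, -0.2]
grip_width: 24.4
```

```bash
python3 -W ignore -c "
from h import *
lidstate();a0=snap('side','d2');b0=snap('scene','s2')
for im,nm in((a0,'side'),(b0,'scene')):
  r=im.astype(int);m=(r[...,0]>110)&(r[...,1]<60)&(r[...,2]<60);m[:250 if nm=='side' else 150]=0
  n,l,s,c=cv2.connectedComponentsWithStats(m.astype(np.uint8));print(nm,[(s[i].tolist(),c[i].round(1).tolist()) for i in range(1,n) if s[i,4]>15])
a=a0[180:380,230:400,::-1];cv2.imwrite('pics/c2.png',cv2.resize(a,(680,600) and None,fx=3,fy=3,interpolation=cv2.INTER_CUBIC) )
"
```

```text
9.77 [ 595.4 -380.8  284.8] [1.000e-04 8.998e-01 4.362e-01 1.000e-04] F [-0.2 -0.1 -0.2] w 24.4
loc [ 95.9   0.5 284.8] theta 1.314 r 176.7 F local [-0.1 -0.2 -0.2]
side [([265, 294, 16, 11, 91], [272.9, 299.1])]
scene []
```

View pics/c2.png

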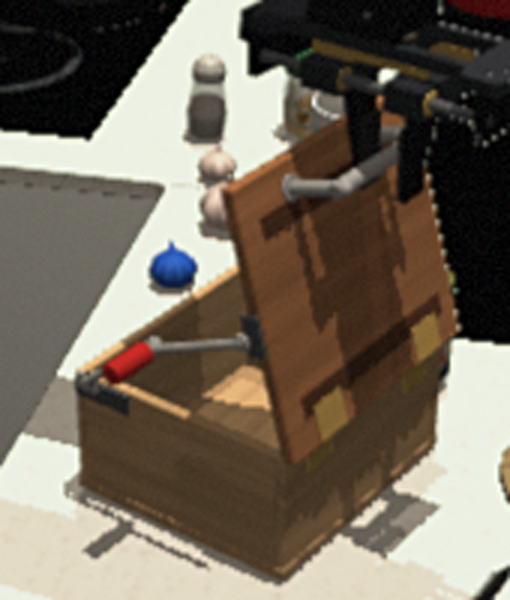

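The peg has risen to side (273,299) and the knee now stands clearly above the chord, so the stay is locked and the lid holds with no hand force. I'll withdraw upward and head for the garlic.

Request:
drive_tool(series="0.4 0 0 -0.015 0;0.4 0 0 -0.02 0;0.4 0 0 -0.025 0;0 0 0 -0.02 0;-1 0.002 -0.0355 0 0;-1 0.002 -0.0355 0 0;-1 0.002 -0.0355 0 0;-1 0.002 -0.0355 0 0;-1 0.002 -0.0355 0 0;-1 0.02 -0.01 0 0;-1 0.03 0 0 0;-1 0.03 0 0 0")

```text
time_s: 10.87
tool_pos: [503.1, -193.5, 366.2]
eef_rot: [0.001, 0.9, 0.435, 0.0]
ft_force: [1.4, -0.4, 0.1]
grip_width: 78.3
```

```bash
python3 -W ignore -c "
from h import *
s=st();print('j',np.round(s['joint_positions'],2))
a0=snap('side','d3');b0=snap('scene','s3')
r=a0.astype(int);m=(r[...,0]>110)&(r[...,1]<60)&(r[...,2]<60);m[:250]=0
n,l,st_,c=cv2.connectedComponentsWithStats(m.astype(np.uint8));print([(st_[i].tolist(),c[i].round(1)) for i in range(1,n) if st_[i,4]>15])
for t in('garlic',):
  for n in('side','scene'):
    for q in finder.boxes_of(n,t)[:5]:
      b=np.array(q['bbox']);c=((b[0]+b[2])/2,(b[1]+b[3])/2);print(n,b.round(),round(q['p'],2),onz(n,c,25).round(0))
print('small',onz('scene',(205,314),15),'blue',onz('scene',(305,291),15),'mug',onz('scene',(190,260),40),'yellow',onz('scene',(281,262),20))
print('delta',delta(s,(503,58,140)).round(0))
"
```

```text
10.87 [ 503.1 -193.5  366.2] [1.300e-03 9.004e-01 4.350e-01 2.000e-04] F [ 1.4 -0.4  0.1] w 78.3
j [ 0.71  0.07 -0.42  1.51  0.03  1.56 -0.38]
[([265, 294, 16, 11, 93], array([272.8, 299.2]))]
side [279. 263. 294. 273.] 0.58 [451. -54.  25.]
side [296. 242. 306. 257.] 0.51 [490.  45.  25.]
scene [233. 279. 261. 302.] 0.96 [500.  64.  25.]
scene [268. 246. 296. 274.] 0.87 [548. -40.  25.]
scene [294. 281. 316. 300.] 0.72 [444. -40.  25.]
scene [197. 304. 214. 322.] 0.67 [483. 159.  25.]
small [490.37312989 158.73911091  15.        ] blue [451.46228605 -44.17162003  15.        ] mug [625.02771359 137.90888536  40.        ] yellow [547.49308689 -37.76025718  20.        ]
delta [ 197. -157.  226.]
```

Request:
drive_tool(series="-1 0.0246 -0.0196 0.02 0;-1 0.0246 -0.0196 0.02 0;-1 0.0246 -0.0196 0.02 0;-1 0.0246 -0.0196 0.02 0;-1 0.0246 -0.0196 0.02 0;-1 0.0246 -0.0196 0.02 0;-1 0.0246 -0.0196 0.02 0;-1 0.0246 -0.0196 0.02 0;-1 0 0 0.02 -0.121;-1 0 0 0.02 -0.121;-1 0 0 0 -0.121;-1 0 0 0 -0.121")

```text
time_s: 12.07
tool_pos: [501.5, 56.2, 163.5]
eef_rot: [-0.001, 0.768, 0.641, -0.001]
ft_force: [0.4, 0.5, 0.9]
grip_width: 87.2
```

Request:
drive_tool(series="-1 0 0 0 -0.121;-1 0 0 0 -0.121;-1 0 0 0 -0.121;-1 0 0 0 -0.121;-1 0 0 0 -0.121;-1 0 0 0 -0.121;-1 0 0 0 -0.121;-1 0 0 0 -0.121;-1 0 0 0 -0.12;-1 0 0 0 0;-1 0 0 0 0")

```text
time_s: 12.98
tool_pos: [502.5, 56.4, 165.1]
eef_rot: [0.0, 0.33, 0.944, -0.0]
ft_force: [0.6, -0.3, 0.4]
grip_width: 86.7
```

```bash
python3 -W ignore -c "
from h import *
s=st();print('j',np.round(s['joint_positions'],2));M=toolR(s);print('tooly',np.arctan2(M[1,1],M[0,1]))
snap('wrist','w3');C=cam('wrist');print('pred',proj('wrist',[(502,60,27)],C).round(0))
for q in finder.boxes_of('wrist','garlic')[:4]:
  b=np.array(q['bbox']);c=((b[0]+b[2])/2,(b[1]+b[3])/2);P=onz('wrist',c,27,C);print(b.round(),round(q['p'],2),P.round(1),delta(s,P).round(1))
"
```

```text
12.98 [502.5  56.4 165.1] [ 0.000e+00  3.298e-01  9.441e-01 -2.000e-04] F [ 0.6 -0.3  0.4] w 86.7
j [ 0.55  0.13 -0.76  1.88  0.09  1.17  0.66]
tooly 0.8986657890745798
pred [[328. 231.]]
[286. 196. 370. 267.] 0.85 [502.5  60.1  27. ] [  2.4   2.9 138.1]
[229. 345. 305. 397.] 0.78 [558.3 -42.5  27. ] [-105.2  -42.6  138.2]
[135. 236. 204. 293.] 0.7 [452.1 -41.7  27. ] [ -21.6 -108.1  138.2]
[406. 104. 463. 162.] 0.59 [493.7 154.4  27. ] [ 67.9  71.2 138.1]
```

View pics/w3.png

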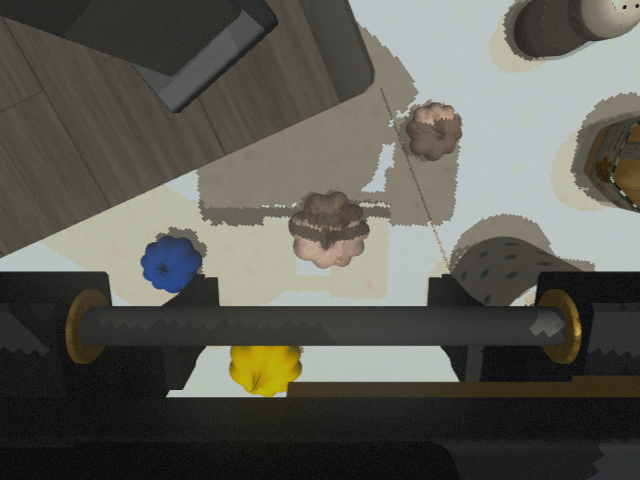

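The wrist view shows the garlic at (329,230), which gives (502.5, 60). The mug at right is near the gripper body's path, so I'll turn the gripper about 0.5 rad away from it before descending.

Request:
drive_tool(series="-1 0.0024 0.0029 0.02 -0.125;-1 0 0 0.02 -0.125;-1 0 0 0.02 -0.125;-1 0 0 0.02 -0.125;-1 0 0 0.02 0;-1 0 0 0.012 0;-1 0 0 0.01 0;-0.5 0 0 0 0;0 0 0 0 0;0.3 0 0 0 0;1 0 0 0 0;1 0 0 0 0", squeeze=10)

```text
time_s: 14.08
tool_pos: [503.1, 61.6, 44.2]
eef_rot: [0.001, 0.083, 0.997, -0.0]
ft_force: [-0.7, -0.2, 0.2]
grip_width: 61.5
```

Request:
drive_tool(series="1 0 0 0 0;1 0 0 0 0;1 0 0 0 0;1 0 0 0 0")

```text
time_s: 14.42
tool_pos: [502.9, 61.6, 43.8]
eef_rot: [0.001, 0.083, 0.997, -0.0]
ft_force: [0.1, -0.7, 4.4]
grip_width: 54.0
```

Request:
drive_tool(series="1 0 0 0 0;1 0 0 0 0;1 0 0 -0.005 0;1 0 0 -0.01 0;1 0 0 -0.015 0;1 0 0 -0.02 0;1 0 0 -0.03 0;1 0 0 -0.03 0;1 0 0 -0.03 0")

```text
time_s: 15.17
tool_pos: [501.7, 61.8, 184.8]
eef_rot: [-0.0, 0.083, 0.997, -0.0]
ft_force: [0.3, 0.3, -0.6]
grip_width: 53.9
```

```bash
python3 -W ignore -c "
from h import *
s=st();print('j',np.round(s['joint_positions'],2))
a=snap('scene','s4');b=snap('side','d4')
print(proj('scene',[s['tool_pos']-[0,0,25]]),proj('side',[s['tool_pos']-[0,0,25]]))
for n in('scene','side'):
  for q in finder.boxes_of(n,'garlic')[:5]:print(n,np.round(q['bbox']),round(q['p'],2))
for l in ((-30,8,150),(-5,-129,200)): P=towld(l)[0];print(P.round(1),delta(s,P).round(1))
"
```

```text
15.17 [501.7  61.8 184.8] [-3.000e-04  8.300e-02  9.965e-01 -0.000e+00] F [ 0.3  0.3 -0.6] w 53.9
j [ 0.61  0.11 -0.83  1.86  0.09  1.21  1.16]
[[243.12845263 239.7210707 ]] [[305.01519239 201.95626934]]
scene [228. 228. 258. 252.] 0.76
scene [270. 244. 292. 274.] 0.73
scene [195. 305. 213. 320.] 0.65
side [280. 261. 296. 274.] 0.7
side [298. 190. 318. 205.] 0.5
side [297. 228. 304. 239.] 0.4
[ 501.3 -296.8  150. ] [ -59.  -353.8   34.8]
[ 435.9 -419.8  200. ] [ -14.8 -485.8  -15.2]
```

The garlic is held: the scene box centre at (243,240) matches the gripper's projection. I'll carry it over the chest.

Request:
drive_tool(series="1 -0.0042 -0.02 0 0;1 -0.0042 -0.029 0 0;1 -0.0042 -0.031 0 0;1 -0.0042 -0.031 0 0;1 -0.0042 -0.031 0 0;1 -0.0042 -0.031 0 0;1 -0.0042 -0.031 0 0;1 -0.0042 -0.031 0 0;1 -0.0042 -0.031 0 0;1 -0.0042 -0.031 0 0;1 -0.0042 -0.029 0 0;1 -0.0042 -0.022 0 0")

```text
time_s: 16.37
tool_pos: [492.2, -292.5, 181.2]
eef_rot: [-0.002, 0.084, 0.996, 0.0]
ft_force: [-0.4, 0.3, -0.6]
grip_width: 54.0
```

Request:
drive_tool(series="1 0 0 0 0.125;1 0 0 0 0.125;1 0 0 0 0.125;1 0 0 0 0.125;1 0 0 0 0;1 0 0 0 0")

```text
time_s: 16.87
tool_pos: [493.5, -289.4, 181.8]
eef_rot: [-0.001, 0.325, 0.946, 0.0]
ft_force: [-0.3, -0.4, -0.3]
grip_width: 53.5
```

```bash
python3 -W ignore -c "
from h import *
s=st();M=toolR(s);print('tooly',np.arctan2(M[1,1],M[0,1]),'loc',toloc(s['tool_pos']).round(1),'delta',delta(s,towld((-40,8,60))[0]).round(1))
a=snap('scene','s5')[60:280,280:500,::-1];b=snap('side','d5')[130:380,220:430,::-1]
o=np.zeros((480,800,3),np.uint8);o[:400,:400]=cv2.resize(a,(400,400));o[:476,400:]=cv2.resize(b,(400,476));cv2.imwrite('pics/c5.png',o)
"
```

```text
16.87 [ 493.5 -289.4  181.8] [-1.300e-03  3.254e-01  9.456e-01  3.000e-04] F [-0.3 -0.4 -0.3] w 53.5
tooly 0.9078525781773539 loc [-40.7   9.  181.8] delta [ -1.   -0.9 121.8]
```

View pics/c5.png

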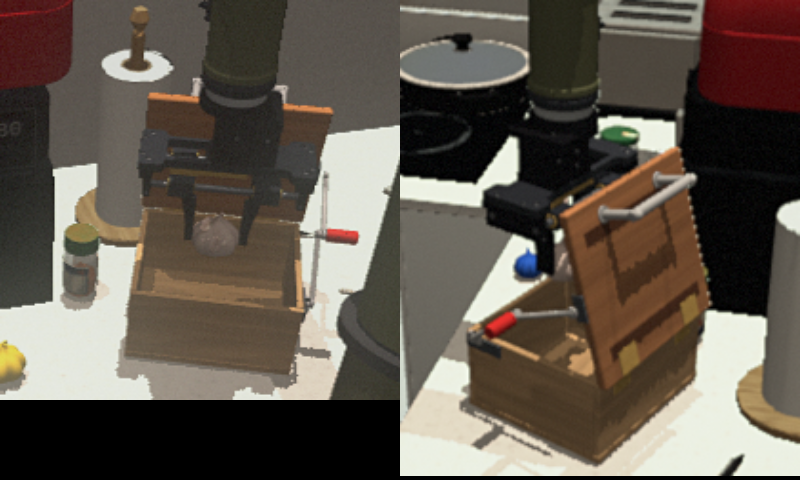

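The picture shows the garlic held over the chest interior at scene crop (215,235), with the gripper clear of the lid. Now lowering.

Request:
drive_tool(series="1 -0.001 -0.001 0.015 0;1 0 0 0.02 0;1 0 0 0.02 0;1 0 0 0.02 0;1 0 0 0.015 0;1 0 0 0.012 0;1 0 0 0.008 0;1 0 0 0.006 0;1 0 0 0.004 0;1 0 0 0 0;1 0 0 0 0")

```text
time_s: 17.88
tool_pos: [494.8, -291.6, 63.8]
eef_rot: [0.0, 0.327, 0.945, -0.0]
ft_force: [-0.2, 0.8, 0.6]
grip_width: 53.7
```

Request:
drive_tool(series="1 0 0 0.002 0;1 0 0 0.001 0;1 0 0 0 0;1 0 0 0 0")

```text
time_s: 18.22
tool_pos: [494.5, -291.5, 60.5]
eef_rot: [0.0, 0.327, 0.945, -0.0]
ft_force: [-0.1, 0.6, 0.1]
grip_width: 53.6
```

Request:
drive_tool(series="1 0 0 0.001 0;1 0 0 0 0;1 0 0 0 0")

```text
time_s: 18.47
tool_pos: [494.4, -291.4, 59.2]
eef_rot: [-0.0, 0.327, 0.945, -0.0]
ft_force: [1.0, -0.3, -0.1]
grip_width: 53.8
```

Request:
drive_tool(series="1 0 0 0.001 0;1 0 0 0 0;1 0 0 0 0")

```text
time_s: 18.72
tool_pos: [494.4, -291.4, 58.2]
eef_rot: [-0.0, 0.327, 0.945, -0.0]
ft_force: [0.4, 0.6, -0.3]
grip_width: 53.6
```

Request:
drive_tool(series="1 0 0 0.001 0;1 0 0 0 0;1 0 0 0 0")

```text
time_s: 18.97
tool_pos: [494.6, -291.5, 57.5]
eef_rot: [0.0, 0.327, 0.945, -0.0]
ft_force: [-1.0, 0.1, 1.8]
grip_width: 53.9
```

Light contact at about the expected height. Releasing, then backing straight up.

Request:
drive_tool(series="-0.3 0 0 0 0;-0.4 0 0 0 0;-0.5 0 0 0 0;-0.7 0 0 0 0;-0.7 0 0 -0.008 0;-0.7 0 0 -0.015 0;-0.7 0 0 -0.02 0;-0.7 0 0 -0.025 0;-0.7 0 0 -0.025 0;-0.7 0.01 0 -0.025 0;-0.7 0.02 0 -0.025 0;-0.7 0.02 0 -0.02 0")

```text
time_s: 19.97
tool_pos: [455.2, -260.2, 222.3]
eef_rot: [0.001, 0.327, 0.945, -0.0]
ft_force: [0.5, -0.3, 0.6]
grip_width: 74.1
```

```bash
python3 -W ignore -c "
from h import *
s=st();M=toolR(s);print('tooly',np.arctan2(M[1,1],M[0,1]),'loc',toloc(s['tool_pos']).round(1))
A=snap('scene','s6');B=snap('side','d6');a=A[60:280,280:500,::-1];b=B[130:380,220:430,::-1]
o=np.zeros((480,800,3),np.uint8);o[:400,:400]=cv2.resize(a,(400,400));o[:476,400:]=cv2.resize(b,(400,476));cv2.imwrite('pics/c6.png',o)
C={}
for im,nm in((A,'scene'),(B,'side')):
  r=im.astype(int);m=(r[...,0]>100)&(r[...,1]<60)&(r[...,2]<60);m[:250 if nm=='side' else 150]=0;m[:,:(400 if nm=='scene' else 230)]=0;m[:,(500 if nm=='scene' else 330):]=0
  n,l,q,c=cv2.connectedComponentsWithStats(m.astype(np.uint8));i=1+np.argmax(q[1:,4]);C[nm]=c[i];print(nm,q[i],c[i].round(1))
P,e=tri(C['scene'],C['side']);print('peg',P.round(1),toloc(P).round(1),e)
np.save('peg.npy',P)
"
```

```text
19.97 [ 455.2 -260.2  222.3] [ 7.000e-04  3.272e-01  9.450e-01 -0.000e+00] F [ 0.5 -0.3  0.6] w 74.1
tooly 0.9042068396982373 loc [-88.9   8.1 222.3]
scene [475 191   2   2   2] [475.5 191.5]
side [265 294  16  12 101] [272.8 299.3]
peg [ 420.5 -428.5  162.1] [ -11.7 -145.4  162.1] 16.0
```

View pics/c6.png

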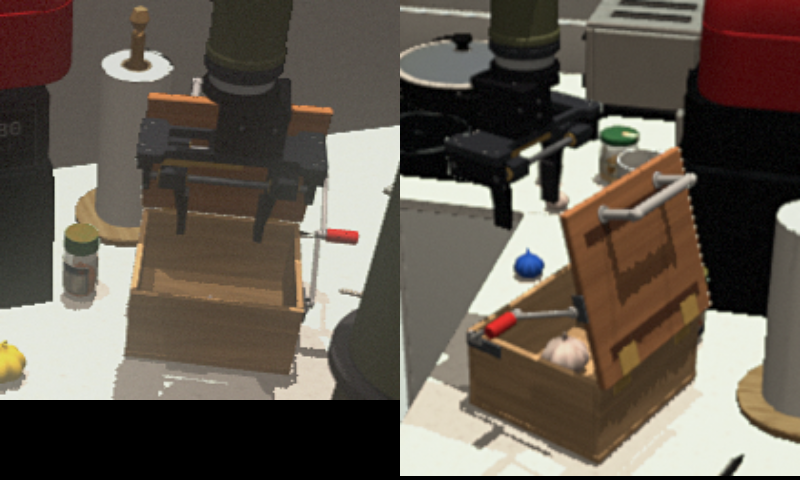

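The garlic sits inside the chest at side crop (567,352), with the lid up and the peg at scene (468.5,190) and side (272.8,299.3). I'll triangulate the peg.

```bash
python3 -W ignore -c "
from h import *
A=cv2.imread('pics/s6.png')
r=A[170:210,440:490].astype(int);m=(r[...,2]>r[...,1]*2.0)&(r[...,2]>r[...,0]*2)&(r[...,2]>60);ys,xs=np.nonzero(m);print(xs.min()+440,xs.max()+440,ys.min()+170,ys.max()+170);c=(xs.mean()+440,ys.mean()+170);print(c)
B=cv2.imread('pics/d6.png');r=B[280:320,250:300].astype(int);m=(r[...,2]>r[...,1]*2.0)&(r[...,2]>r[...,0]*2)&(r[...,2]>60);ys,xs=np.nonzero(m);d=(xs.mean()+250,ys.mean()+280);print(d)
P,e=tri(c,d);print('peg',P.round(1),toloc(P).round(1),e)
print([inplane('side',d,y).round(1) for y in(-130,-135)],[inplane('scene',c,y).round(1) for y in(-130,-135)])
th=1.31
for fx,fz in((-77,104),(-75,108)):
  pass
s=monitor.sense();print(delta(s,towld((-20,-132,200))[0]).round(1))
"
```

```text
460 476 186 192
(np.float64(468.2368421052632), np.float64(188.3684210526316))
(np.float64(272.2647058823529), np.float64(300.27941176470586))
peg [ 426.4 -422.1  161.2] [ -11.  -136.7  161.2] 0.9
[array([ -17.2, -130. ,  155.2]), array([ -12.9, -135. ,  159.4])] [array([ -43.6, -130. ,  183.7]), array([ -17.7, -135. ,  166.1])]
[ -68.3 -141.    25. ]
```

Peg at chest-local (-13,-136,161), which matches the linkage model. I'll press with closed fingers in the handle orientation at y≈-148 so the gripper body stays beside the lid.

Request:
drive_tool(series="1 0 0 0 0.121;1 0 0 0 0.121;1 0 0 0 0.121;1 0 0 0 0.121;1 0 0 0 0.121;1 0 0 0 0.121;1 0 0 0 0.121;1 0 0 0 0.121;1 0 0 0 0.121;1 0 0 0 0.121;1 0 0 0 0.121;1 0 0 0 0.121")

```text
time_s: 21.07
tool_pos: [455.0, -260.6, 219.4]
eef_rot: [-0.0, 0.874, 0.487, -0.0]
ft_force: [0.1, -0.3, 0.0]
grip_width: 4.0
```

Request:
drive_tool(series="1 0 0 0 0.119;1 -0.0195 0 0 0;1 -0.0195 0 0 0;1 -0.0195 0 0 0;1 -0.0195 0 0 0;1 -0.0195 0 0 0;1 -0.0195 0 0 0;1 -0.0195 0 0 0;1 -0.0195 0 0 0;1 0 0 0 0;1 0 0 0 0")

```text
time_s: 21.98
tool_pos: [357.8, -383.7, 219.5]
eef_rot: [-0.001, 0.9, 0.436, -0.0]
ft_force: [0.5, 0.2, -0.8]
grip_width: 0.6
```

```bash
python3 -W ignore -c "
from h import *
s=st();M=toolR(s);print('tooly',np.arctan2(M[1,1],M[0,1]),CH()[2],'loc',toloc(s['tool_pos']).round(1),'delta',delta(s,towld((-14,-148,200))[0]).round(1),np.round(s['joint_positions'],2))
"
```

```text
21.98 [ 357.8 -383.7  219.5] [-6.000e-04  9.002e-01  4.355e-01 -2.000e-04] F [ 0.5  0.2 -0.8] w 0.6
tooly -0.6695436563862321 -0.6692751035939205 loc [ -88.6 -149.2  219.5] delta [ 1.2 74.7 19.4] [ 1.05  0.08 -0.3   1.79  0.03  1.28  0.08]
```

Request:
drive_tool(series="1 0.001 0.015 0 0;1 0 0.02 0 0;1 0 0.02 0 0;1 0 0.014 0.005 0;1 0 0.005 0.005 0;1 0 0 0.005 0;1 0 0 0.002 0;1 0 0 0 0;1 0 0 0 0")

```text
time_s: 22.73
tool_pos: [416.8, -427.4, 203.2]
eef_rot: [-0.0, 0.9, 0.437, -0.0]
ft_force: [-0.8, -0.8, -0.2]
grip_width: 0.8
```

```bash
python3 -W ignore -c "
from h import *
s=st();print('loc',toloc(s['tool_pos']).round(1))
A=snap('scene','s7');B=snap('side','d7');a=A[120:240,390:510,::-1];b=B[200:330,220:350,::-1]
o=np.zeros((400,800,3),np.uint8);o[:,:400]=cv2.resize(a,(400,400));o[:,400:]=cv2.resize(b,(400,400));cv2.imwrite('pics/c7.png',o)
t=s['tool_pos']-[0,0,22];print('tip',proj('scene',t),proj('side',t))
"
```

```text
22.73 [ 416.8 -427.4  203.2] [-2.000e-04  8.996e-01  4.367e-01 -2.000e-04] F [-0.8 -0.8 -0.2] w 0.8
loc [ -15.2 -146.9  203.2]
tip [[475.48627908 182.34138643]] [[267.13939289 292.90228417]]
```

View pics/c7.png

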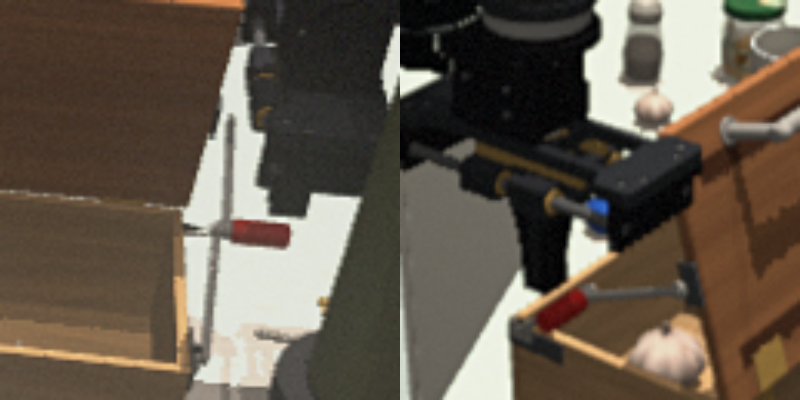

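The picture shows the closed tips just above the peg (scene crop tip at (290,210), peg at (260,233)) and the body beside the lid. Pressing slowly.

Request:
drive_tool(series="1 0 0 0.003 0;1 0 0 0.003 0;1 0 0 0.002 0")

```text
time_s: 23.08
tool_pos: [417.1, -428.0, 195.0]
eef_rot: [0.0, 0.9, 0.437, -0.0]
ft_force: [-0.2, 0.1, -1.2]
grip_width: 0.5
```

Request:
drive_tool(series="1 0 0 0.002 0;1 0 0 0.002 0")

```text
time_s: 23.25
tool_pos: [417.3, -428.0, 191.0]
eef_rot: [-0.0, 0.9, 0.437, -0.0]
ft_force: [0.0, -0.1, -0.4]
grip_width: 0.3
```

Request:
drive_tool(series="1 0 0.001 0.002 0;1 0 0.001 0.002 0")

```text
time_s: 23.42
tool_pos: [418.9, -429.3, 187.1]
eef_rot: [-0.0, 0.9, 0.437, -0.0]
ft_force: [-1.4, 0.4, 1.4]
grip_width: 0.4
```

Request:
drive_tool(series="1 0 0.0017 0.002 0;1 0 0.0017 0.002 0;1 0 0.0016 0.002 0")

```text
time_s: 23.67
tool_pos: [423.0, -432.5, 181.1]
eef_rot: [0.0, 0.9, 0.437, -0.0]
ft_force: [-0.8, 0.7, 1.2]
grip_width: 0.7
```

Request:
drive_tool(series="1 0 0.0015 0.002 0;1 0 0.0014 0.002 0;1 0 0.0013 0.002 0")

```text
time_s: 23.92
tool_pos: [426.4, -435.1, 175.0]
eef_rot: [0.0, 0.9, 0.437, 0.0]
ft_force: [-0.6, -0.2, 0.8]
grip_width: 0.1
```

Request:
drive_tool(series="1 0 0.0012 0.002 0;1 0 0.0011 0.002 0;1 0 0.001 0.002 0")

```text
time_s: 24.17
tool_pos: [428.8, -437.0, 169.1]
eef_rot: [-0.0, 0.9, 0.437, -0.0]
ft_force: [-1.5, 0.2, 1.5]
grip_width: 0.7
```

```bash
python3 -W ignore -c "
from h import *
s=st();print('loc',toloc(s['tool_pos']).round(1),'tip',proj('side',s['tool_pos']-[0,0,22]))
B=snap('side','d8');A=snap('scene','s8')
for im,(y0,y1,x0,x1) in((B,(270,350,240,320)),(A,(160,230,440,490))):
  r=im[y0:y1,x0:x1].astype(int);m=(r[...,0]>r[...,1]*2)&(r[...,0]>r[...,2]*2)&(r[...,0]>60);ys,xs=np.nonzero(m);print(m.sum(),xs.min()+x0,xs.max()+x0,ys.min()+y0,ys.max()+y0,xs.mean()+x0,ys.mean()+y0)
a=A[120:240,390:510,::-1];b=B[200:330,220:350,::-1]
o=np.zeros((400,800,3),np.uint8);o[:,:400]=cv2.resize(a,(400,400));o[:,400:]=cv2.resize(b,(400,400));cv2.imwrite('pics/c8.png',o)
"
```

```text
24.17 [ 428.8 -437.   169.1] [-1.000e-04  8.996e-01  4.367e-01 -1.000e-04] F [-1.5  0.2  1.5] w 0.7
loc [ 1.000e-01 -1.469e+02  1.691e+02] tip [[273.6758157  310.49426653]]
91 269 285 304 318 277.7142857142857 311.9010989010989
35 458 473 190 197 462.8 192.68571428571428
```

View pics/c8.png

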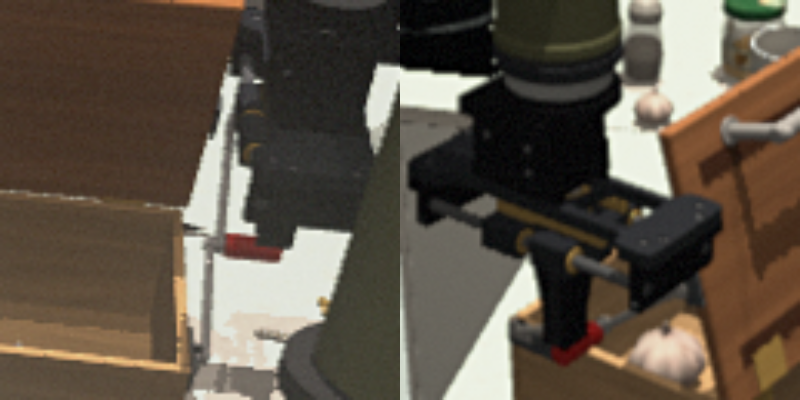

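The peg is moving under the tip: side (272,300) → (278,312). Continuing to full travel.

Request:
drive_tool(series="1 0 0.0009 0.002 0;1 0 0.0008 0.002 0;1 0 0.0007 0.002 0;1 0 0.0006 0.002 0")

```text
time_s: 24.6
tool_pos: [431.1, -438.8, 161.1]
eef_rot: [-0.0, 0.9, 0.437, -0.0]
ft_force: [-1.6, 1.5, 2.9]
grip_width: 0.7
```

Request:
drive_tool(series="1 0 0.0005 0.002 0;1 0 0.0004 0.002 0;1 0 0.0002 0.002 0;1 0 0 0.001 0")

```text
time_s: 24.93
tool_pos: [432.1, -439.5, 154.0]
eef_rot: [0.0, 0.9, 0.437, 0.0]
ft_force: [-0.8, 0.8, 2.4]
grip_width: 0.1
```

```bash
cat >> h.py <<'E'
def pegs(tag):
    im=snap('side','d'+tag);y0,y1,x0,x1=270,360,240,320
    r=im[y0:y1,x0:x1].astype(int);m=(r[...,0]>r[...,1]*2)&(r[...,0]>r[...,2]*2)&(r[...,0]>60);ys,xs=np.nonzero(m);d=(xs.mean()+x0,ys.mean()+y0)
    print('peg px',np.round(d,1),m.sum(),'local',inplane('side',d,-136).round(1))
E
python3 -W ignore -c "
from h import *
s=st();print('loc',toloc(s['tool_pos']).round(1));pegs('9')
"
```

```text
24.93 [ 432.1 -439.5  154. ] [1.000e-04 8.996e-01 4.367e-01 0.000e+00] F [-0.8  0.8  2.4] w 0.1
loc [   4.2 -146.9  154. ]
peg px [279.9 319.4] 94 local [   6.2 -136.   123.1]
```

Request:
drive_tool(series="1 0 0 0.001 0;1 0 0 0.001 0;1 0 0 0 0;1 0 0 0 0")

```text
time_s: 25.32
tool_pos: [432.2, -439.6, 152.3]
eef_rot: [0.0, 0.9, 0.437, 0.0]
ft_force: [-0.2, 0.3, 0.9]
grip_width: 0.2
```

Request:
drive_tool(series="1 0 0 -0.004 0;1 0 0 -0.01 0;1 0 0 -0.01 0;1 0 0 0 0;1 0 0 0 0")

```text
time_s: 25.73
tool_pos: [432.6, -440.2, 177.7]
eef_rot: [0.001, 0.9, 0.437, 0.0]
ft_force: [0.5, 0.2, -0.5]
grip_width: 0.9
```

```bash
python3 -W ignore -c "
from h import *
s=st();print('loc',toloc(s['tool_pos']).round(1));pegs('10')
"
```

```text
25.73 [ 432.6 -440.2  177.7] [1.300e-03 8.996e-01 4.367e-01 4.000e-04] F [ 0.5  0.2 -0.5] w 0.9
loc [   5.1 -147.   177.7]
peg px [279.4 319.4] 130 local [   4.9 -136.   122.4]
```

The peg stays down (side y 319), so the knee is broken and the lid is still up. Moving over the handle.

Request:
drive_tool(series="1 0 0 -0.03 0;1 0 0 -0.035 0;1 0 0 -0.035 0;1 0 0 -0.035 0;1 0 0 -0.033 0;0.22 0.028 0.0175 0 0;0.22 0.03 0.0178 0 0;0.22 0.03 0.018 0 0;0.22 0.03 0.018 0 0;0.22 0.029 0.0175 0 0;0.22 0 0 0 0;0.22 0 0 0 0")

```text
time_s: 26.78
tool_pos: [594.6, -376.5, 342.4]
eef_rot: [-0.001, 0.899, 0.439, -0.0]
ft_force: [-1.1, 0.1, 0.4]
grip_width: 32.7
```

```bash
python3 -W ignore -c "
from h import *
s=st();print('loc',toloc(s['tool_pos']).round(1));pegs('11')
a=cv2.imread('pics/d3.png');b=cv2.imread('pics/d11.png')
# lid free region: handle/posts and hinges
for (x,y,w,h) in ((314,232,14,16),(306,240,20,20),(336,235,14,14)):
  t=a[y:y+h,x:x+w];r=cv2.matchTemplate(b[y-12:y+h+12,x-12:x+w+12],t,cv2.TM_CCOEFF_NORMED);_,v,_,l=cv2.minMaxLoc(r);print(l[0]-12,l[1]-12,round(v,2))
p=[towld((90-177.8*np.cos(t+.297),53,105+177.8*np.sin(t+.297)))[0] for t in(1.31,1.28,1.25)];print(proj('side',p).round(1).tolist())
C=cam('wrist');snap('wrist','w11');b=vision.grab_frame('wrist');print('wrist pred handle',[proj('wrist',towld([(90-177.8*np.cos(t+.297),53,105+177.8*np.sin(t+.297)),(90-177.8*np.cos(t+.297),-53,105+177.8*np.sin(t+.297))]),C).round(0).tolist() for t in (1.31,1.25)])
for q in finder.boxes_of('wrist','lid_handle')[:2]:print(np.round(q['bbox']),q['p'])
"
```

```text
26.78 [ 594.6 -376.5  342.4] [-1.400e-03  8.986e-01  4.388e-01 -1.000e-04] F [-1.1  0.1  0.4] w 32.7
loc [ 92.6   3.4 342.4]
peg px [279.3 319.3] 135 local [   4.8 -136.   122.6]
-7 -1 0.95
-6 -1 0.84
-8 -2 0.93
[[373.7, 224.7], [371.4, 223.9], [369.1, 223.2]]
wrist pred handle [[[333.0, 163.0], [331.0, 363.0]], [[311.0, 163.0], [311.0, 363.0]]]
[159.  47. 333. 372.] 0.68
```

View pics/w11.png

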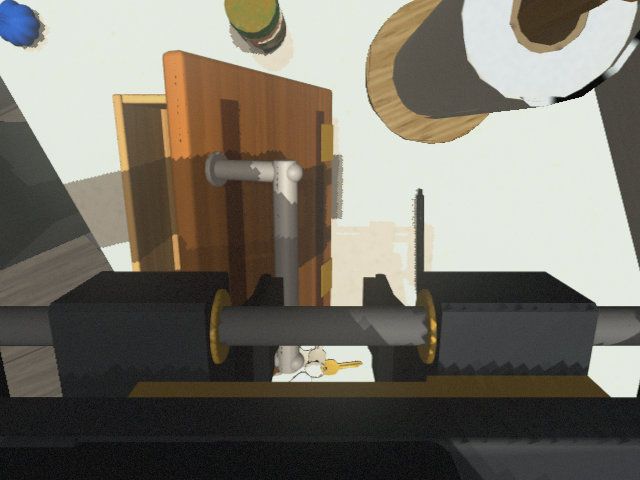

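Last image viewed. The bar runs along column 287 from row 170 to about 365. It has come back slightly (θ≈1.2, still up). I'll compute the shift.

```bash
python3 -W ignore -c "
from h import *
s=st();C=cam('wrist')
for z in(280,282):
  for px in((287,200),(287,260)): P=onz('wrist',px,z,C);print(z,toloc(P).round(1),delta(s,P).round(1))
for t in(1.15,1.18,1.2,1.22):print(t,90-177.8*np.cos(t+.297)-1.4,105+177.8*np.sin(t+.297),proj('wrist',towld((90-177.8*np.cos(t+.297)-1.4,20,105+177.8*np.sin(t+.297))),C).round(0))
"
```

```text
26.98 [ 591.3 -380.5  344.4] [ 4.000e-04  9.002e-01  4.355e-01 -6.000e-04] F [0.2 0.4 0.2] w 33.7
280 [ 74.   32.2 280. ] [ 34.1 -18.5  64.4]
280 [ 73.4   1.1 280. ] [  3.  -19.1  64.4]
282 [ 74.2  32.5 282. ] [ 34.4 -18.3  62.4]
282 [ 73.6   1.7 282. ] [  3.6 -18.9  62.4]
1.15 66.6451917055255 281.4392994566485 [[272. 225.]]
1.18 71.94745567088556 282.0184531831834 [[283. 225.]]
1.2 75.49091911251578 282.3160793562879 [[290. 225.]]
1.22 79.03962601171557 282.5427814618329 [[297. 225.]]
```

Request:
drive_tool(series="0.22 0 -0.01 0 0;0.22 0 -0.0086 0 0;0.22 0 0 0.015 0;0.22 0 0 0.015 0;0.22 0 0 0.015 0;0.22 0 0 0.008 0;0.22 0 0 0.005 0;0.22 0 0 0 0;0.22 0 0 0 0", squeeze=20)

```text
time_s: 27.73
tool_pos: [577.9, -367.9, 287.0]
eef_rot: [0.0, 0.9, 0.436, 0.0]
ft_force: [0.4, 0.3, -0.0]
grip_width: 34.0
```

Request:
drive_tool(series="1 0 0 0 0;1 0 0 0 0;1 0 0 0 0;1 0 0 0 0;1 0 0 0 0;1 0 0 0 0")

```text
time_s: 28.23
tool_pos: [578.2, -367.4, 286.7]
eef_rot: [0.0, 0.9, 0.437, 0.0]
ft_force: [0.2, 0.5, 1.5]
grip_width: 11.4
```

```bash
python3 -W ignore -c "
from h import *
s=lidstate();l=toloc(s['tool_pos']);pegs('12')
a=np.arctan2(52,170)
"
```

```text
28.23 [ 578.2 -367.4  286.7] [2.000e-04 8.996e-01 4.367e-01 1.000e-04] F [0.2 0.5 1.5] w 11.4
loc [ 74.1   0.4 286.7] theta 1.192 r 179.1 F local [-0.2  0.5  1.5]
peg px [279.3 319.2] 135 local [   4.8 -136.   122.8]
```

Gripped at θ≈1.19. Starting to lower, watching the force.

Request:
drive_tool(series="1 0 -0.004 0.0005 0;1 0 -0.004 0.0007 0;1 0 -0.004 0.0008 0;1 0 -0.004 0.001 0")

```text
time_s: 28.62
tool_pos: [565.7, -357.5, 284.2]
eef_rot: [0.001, 0.9, 0.437, 0.001]
ft_force: [0.8, -0.6, 7.5]
grip_width: 11.5
```

Request:
drive_tool(series="1 0 -0.0058 0.0013 0;1 0 -0.0058 0.0013 0;1 0 -0.0057 0.0014 0;1 0 -0.0056 0.0018 0;1 0 -0.0056 0.0019 0;1 0 -0.0056 0.002 0")

```text
time_s: 29.12
tool_pos: [538.2, -335.8, 273.2]
eef_rot: [-0.0, 0.9, 0.437, -0.0]
ft_force: [1.5, -0.1, 3.5]
grip_width: 11.2
```

```bash
python3 -W ignore -c "
from h import *
s=lidstate();pegs('13')
l=toloc(s['tool_pos']);r=177.8;a=.297
th=np.arctan2(52+l[2]-160.2,170-(l[0]+81.2))-a
ts=np.linspace(th,0,32);x=-81.2+170-r*np.cos(ts+a);z=160.2+r*np.sin(ts+a)-52
print([(round(u,1),round(-v,1)) for u,v in zip(np.diff(x),np.diff(z))],l-[x[0],0,z[0]])
"
```

```text
29.12 [ 538.2 -335.8  273.2] [-2.000e-04  8.996e-01  4.368e-01 -1.000e-04] F [ 1.5 -0.1  3.5] w 11.2
loc [ 23.1   0.3 273.2] theta 0.895 r 177.6 F local [1.2 0.9 3.5]
peg px [280.3 330.1] 138 local [   6.7 -136.    97.8]
[(np.float64(-4.7), np.float64(2.0)), (np.float64(-4.7), np.float64(2.1)), (np.float64(-4.6), np.float64(2.2)), (np.float64(-4.6), np.float64(2.4)), (np.float64(-4.5), np.float64(2.5)), (np.float64(-4.4), np.float64(2.6)), (np.float64(-4.3), np.float64(2.8)), (np.float64(-4.2), np.float64(2.9)), (np.float64(-4.2), np.float64(3.0)), (np.float64(-4.1), np.float64(3.1)), (np.float64(-4.0), np.float64(3.2)), (np.float64(-3.9), np.float64(3.3)), (np.float64(-3.8), np.float64(3.5)), (np.float64(-3.7), np.float64(3.6)), (np.float64(-3.6), np.float64(3.7)), (np.float64(-3.5), np.float64(3.8)), (np.float64(-3.4), np.float64(3.9)), (np.float64(-3.3), np.float64(4.0)), (np.float64(-3.1), np.float64(4.1)), (np.float64(-3.0), np.float64(4.2)), (np.float64(-2.9), np.float64(4.2)), (np.float64(-2.8), np.float64(4.3)), (np.float64(-2.6), np.float64(4.4)), (np.float64(-2.5), np.float64(4.5)), (np.float64(-2.4), np.float64(4.5)), (np.float64(-2.3), np.float64(4.6)), (np.float64(-2.1), np.float64(4.7)), (np.float64(-2.0), np.float64(4.7)), (np.float64(-1.9), np.float64(4.8)), (np.float64(-1.7), np.float64(4.8)), (np.float64(-1.6), np.float64(4.9))] [ 0.08698747  0.33613872 -0.21845642]
```

The knee is folding (peg falling). Continuing along the arc.

Request:
drive_tool(series="1 0 -0.0047 0.002 0;1 0 -0.0047 0.0021 0;1 0 -0.0046 0.0022 0;1 0 -0.0046 0.0024 0;1 0 -0.0045 0.0025 0;1 0 -0.0044 0.0026 0;1 0 -0.0043 0.0028 0;1 0 -0.0042 0.0029 0;1 0 -0.0042 0.003 0;1 0 -0.0041 0.0031 0;1 0 -0.004 0.0032 0;1 0 -0.0039 0.0033 0")

```text
time_s: 30.17
tool_pos: [497.5, -303.6, 241.1]
eef_rot: [-0.0, 0.9, 0.437, 0.0]
ft_force: [2.2, 2.5, 0.6]
grip_width: 11.4
```

Request:
drive_tool(series="1 0 -0.0038 0.0035 0;1 0 -0.0037 0.0036 0;1 0 -0.0036 0.0037 0;1 0 -0.0035 0.0038 0;1 0 -0.0034 0.0039 0;1 0 -0.0033 0.004 0;1 0 -0.0031 0.0041 0;1 0 -0.003 0.0042 0;1 0 -0.0029 0.0042 0;1 0 -0.0028 0.0043 0;1 0 -0.0026 0.0044 0")

```text
time_s: 31.08
tool_pos: [469.5, -281.8, 197.3]
eef_rot: [-0.0, 0.9, 0.437, 0.0]
ft_force: [2.9, 2.7, 0.5]
grip_width: 11.3
```

```bash
python3 -W ignore -c "
from h import *
s=lidstate();pegs('14')
l=toloc(s['tool_pos']);r=177.8;a=.297
th=np.arctan2(52+l[2]-160.2,170-(l[0]+81.2))-a
ts=np.linspace(th,0,14);x=-81.2+170-r*np.cos(ts+a);z=160.2+r*np.sin(ts+a)-52
print([(float(round(u,1)),float(round(-v,1))) for u,v in zip(np.diff(x),np.diff(z))],l-[x[0],0,z[0]])
"
```

```text
31.08 [ 469.5 -281.8  197.3] [-0.000e+00  8.996e-01  4.367e-01  1.000e-04] F [2.9 2.7 0.5] w 11.3
loc [-6.430e+01  1.000e-01  1.973e+02] theta 0.23 r 177.1 F local [0.6 3.9 0.5]
peg px [271.7 346.1] 121 local [ -16.8 -136.    48.7]
[(-1.6, 2.7), (-1.5, 2.8), (-1.5, 2.8), (-1.4, 2.8), (-1.4, 2.8), (-1.3, 2.9), (-1.3, 2.9), (-1.2, 2.9), (-1.2, 2.9), (-1.1, 2.9), (-1.1, 3.0), (-1.0, 3.0), (-0.9, 3.0)] [ 0.59427584  0.10384642 -0.34599334]
```

Request:
drive_tool(series="1 0 -0.0018 0.0027 0;1 0 -0.0017 0.0028 0;1 0 -0.0016 0.0028 0;1 0 -0.0015 0.0028 0;1 0 -0.0014 0.0028 0;1 0 -0.0013 0.0028 0;1 0 -0.0013 0.0028 0;1 0 -0.0012 0.0028 0;1 0 -0.0012 0.0028 0;1 0 -0.0011 0.0028 0;1 0 -0.001 0.002 0;1 0 0 0 0")

```text
time_s: 32.13
tool_pos: [458.1, -272.8, 167.3]
eef_rot: [0.0, 0.9, 0.437, 0.0]
ft_force: [5.7, 1.8, -4.0]
grip_width: 11.5
```

Request:
drive_tool(series="1 0 -0.0005 0.0015 0;1 0 -0.0004 0.0015 0;1 0 0 0.001 0;1 0 0 0 0")

```text
time_s: 32.47
tool_pos: [457.1, -271.9, 163.5]
eef_rot: [-0.0, 0.9, 0.437, 0.0]
ft_force: [4.4, 3.7, -1.5]
grip_width: 11.1
```

Request:
drive_tool(series="1 0 0 0.001 0;1 0 0 0 0;1 0 0 0 0")

```text
time_s: 32.72
tool_pos: [456.8, -271.8, 162.4]
eef_rot: [-0.0, 0.9, 0.437, -0.0]
ft_force: [3.2, 3.7, -1.3]
grip_width: 10.7
```

```bash
python3 -W ignore -c "
from h import *
s=lidstate();pegs('15')
"
```

```text
32.72 [ 456.8 -271.8  162.4] [-5.000e-04  8.996e-01  4.367e-01 -2.000e-04] F [ 3.2  3.7 -1.3] w 10.7
loc [-8.040e+01  1.000e-01  1.624e+02] theta 0.013 r 177.7 F local [ 0.2  4.9 -1.3]
peg px [264.7 348.1] 115 local [ -35.9 -136.    35.1]
```

Request:
drive_tool(series="1 0 0 0.001 0;1 0 0 0.0005 0;1 0 0 0 0")

```text
time_s: 33.02
tool_pos: [456.4, -271.5, 160.8]
eef_rot: [-0.001, 0.9, 0.437, -0.001]
ft_force: [2.2, 5.1, 0.1]
grip_width: 11.4
```

Request:
drive_tool(series="1 0 0 0.001 0;1 0 0 0 0;1 0 0 0 0")

```text
time_s: 33.27
tool_pos: [456.2, -271.3, 159.9]
eef_rot: [-0.001, 0.9, 0.437, -0.001]
ft_force: [1.8, 5.0, 0.9]
grip_width: 11.0
```

Request:
drive_tool(series="1 0 0 0.001 0;1 0 0 0 0;1 0 0 0 0")

```text
time_s: 33.52
tool_pos: [456.2, -271.3, 159.7]
eef_rot: [-0.001, 0.9, 0.437, -0.001]
ft_force: [0.1, 5.5, 5.1]
grip_width: 11.0
```

Request:
drive_tool(series="1 0 0 0.001 0;1 0 0 0 0;1 0 0 0 0")

```text
time_s: 33.77
tool_pos: [456.3, -271.3, 159.7]
eef_rot: [-0.001, 0.9, 0.437, -0.001]
ft_force: [-2.3, 6.0, 10.8]
grip_width: 11.2
```

The lid is on its rim: z no longer drops and the force rises. Releasing and backing away.

Request:
drive_tool(series="1 0 0 -0.0015 0;0 0 0 0 0;-0.3 0 0 0 0;-0.3 0 0 0 0;-0.3 0 0 0 0;-0.3 0 0 0 0;-0.3 0 0 0 0;-0.3 0 0 -0.01 0;-0.3 0 0 -0.02 0;-0.3 0 0 -0.03 0;-0.3 0 0 -0.03 0;-0.3 0 0 -0.03 0")

```text
time_s: 34.77
tool_pos: [456.9, -272.1, 281.9]
eef_rot: [0.0, 0.9, 0.437, -0.0]
ft_force: [-0.9, -0.6, 0.6]
grip_width: 56.2
```

```bash
python3 -W ignore -c "
from h import *
st();pegs('16')
A=snap('scene','s16');a=cv2.imread('pics/d0.png');b=cv2.imread('pics/d16.png')
for (x,y,w,h) in ((252,250,60,60),(316,310,40,40),(290,195,75,60),(360,262,24,46)):
  t=a[y:y+h,x:x+w];r=cv2.matchTemplate(b[y-8:y+h+8,x-8:x+w+8],t,cv2.TM_CCOEFF_NORMED);_,v,_,l=cv2.minMaxLoc(r);print('side',l[0]-8,l[1]-8,round(v,2))
a=cv2.imread('pics/s0.png');b=cv2.imread('pics/s16.png')
for (x,y,w,h,n) in ((312,182,24,42,'spice'),(116,262,46,50,'honey'),(144,304,30,44,'salt'),(160,230,52,56,'mug'),(348,225,60,35,'chest')):
  t=a[y:y+h,x:x+w];r=cv2.matchTemplate(b[y-8:y+h+8,x-8:x+w+8],t,cv2.TM_CCOEFF_NORMED);_,v,_,l=cv2.minMaxLoc(r);print(n,l[0]-8,l[1]-8,round(v,2))
"
```

```text
34.77 [ 456.9 -272.1  281.9] [ 2.000e-04  8.996e-01  4.368e-01 -0.000e+00] F [-0.9 -0.6  0.6] w 56.2
peg px [264.2 348.2] 113 local [ -37.4 -136.    34.2]
side 0 0 0.83
side 0 0 1.0
side 0 0 0.74
side 0 0 1.0
spice 0 0 1.0
honey 0 0 0.99
salt 0 0 0.98
mug 0 0 1.0
chest 0 0 0.98
```

Everything matches the starting pictures: the lid is shut, the peg is back at its folded place and the jars have not moved. Handing in.

```bash
python3 -c "
from h import *
print(order.hand_in())"
```

```text
the job is handed in; nothing more can be done
None
```

I did the whole job in the order asked, in about 35 s of robot time, and handed it in. The hand-in gives no verdict.

**What I did:**
- **Lid up:** I raised the lid by its bar until the force rise showed the stay was straight. I eased off and let go; the knee had gone over centre and the lid stayed up by itself.
- **Garlic:** I set the larger white bulb on the chest floor at about 2 N contact before opening the fingers. A picture afterwards showed it standing inside.
- **Peg:** I pressed it down about 35 mm with readings of about 3 N or less. It stayed down and the lid stayed up.
- **Lid down:** I gripped the handle again, lowered the lid along its arc until it rested on the rim, and backed the arm off.

**What the last checks showed:**
- **Positions:** Matched against the starting pictures, the chest, lid, jars, shaker and mug had moved 0 pixels. Two side-view patches matched less well (0.83 and 0.74); one had held the garlic, which is now inside. The peg was back at its folded place.
- **Contact:** The arm touched nothing.

**What was less clean:**
- **Pull past the lock:** It peaked at about 15 N along the pull, roughly 12 N over what the lid needs. The limit is about 14 N, and I could not read the stay's strain directly.
- **Peg press:** It let the lid sag from about 1.31 to 1.19 rad before I took the handle. That is still above the 1.1 rad below which it falls.
- **Pressing at the rim:** I pushed down on the shut lid with up to about 11 N before letting go.

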